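# Index the model turntable and load the plaster model

### The job

Push the turntable round by its black handle, in under the clear guard, until the spring plunger clicks into the notch in the disc's rim. Then take the plaster model that has a grey two-hole base plate and lower it gently over the turntable's two pins until the plate rests flush on the disc, still in the detent; leave everything else on the bench where it is.

Things in the scene. Friction and masses are not known exactly. Their poses are not given: they have to be found in the camera images.
- indexer (a joint): Turntable angle, rad, counter-clockwise from above, about the axis of base; starts at -1.5 to -1.05, range -1.75 to 0.5. At 0 the handle is at the left (+x of base), the pins at the right. The detent lies unmarked between -0.12 and 0.12, different each time: find it by feel or the plunger. It draws in over its last 0.06 rad; 1 N at the handle turns the table, 10 N leaves the detent.
- plunger (a joint): Travel, m, of a spring plunger whose 14 mm brass ball bears on the disc's rim at the near side, towards the robot (+y of base): 0.005 while it rides on the plain rim, 0 when dropped in the notch. Its dark steel bracket reaches 146 mm from the axis, 62 mm high; its black knob stands out to 180 mm, 31 to 49 mm above the bench.
- base: Grey round base of the turntable, fixed to the bench, diameter 224 mm, 28 mm high; a small block juts out at its right. Origin: on the turntable's vertical axis, at bench height. x points to the robot's left (world +y within 0.2 rad), where the guard stands; y towards the robot; z up.
- disc: Bare aluminium turntable disc, diameter 200 mm, from 30 to 50 mm above the bench, with one notch in its rim. Origin on the axis at bench height; it turns with the table.
- handle: Upright black round handle post on the disc, diameter 16 mm, 50 mm tall, 82 mm from the axis. Origin: centre of its foot on the disc's top, 50 mm above the bench; its top is 100 mm above the bench.
- station: The two steel locating pins on the disc, across from the handle. Origin: midway between the pins, on the disc's top (50 mm above the bench), 48 mm from the axis. The pins stand at y = +32 and -32 mm; diameter 8 mm, 18 mm tall, the upper 6 mm tapered to 3 mm. x points to the axis and the handle, z up.
- guard: Clear plastic plate over the left part of the turntable, fixed. Origin and axes as base: it spans x 74 to 200, y -125 to 125 mm, underside 185 mm above the bench, 6 mm thick; 14 mm steel posts at x 185, y +-110 mm. At the detent its right edge lies 8 mm short of the handle's centre: reach under it from the right, the gripper leaning 30 to 45 degrees.
- model: Plaster dental model on a grey base plate 56 (x) x 84 (y) x 8 mm with 9.5 mm through holes at y = +32 and -32 mm. On it a plaster block 40 (x) x 44 (y) mm, 8 to 38 mm high, low teeth up to 43 mm. 0.14 to 0.28 kg. Origin: centre of the plate's underside, z up. Grip the block across x, fingertips just above the plate. It fits the pins either way round.
- cast: Bystander: plaster cast on a round plaster foot of 64 mm diameter, 44 mm tall, no holes. Origin: centre of its underside. It stands on one side of the turntable and the model on the other.
- flask: Bystander: white bottle, diameter 52 mm, 140 mm tall. Origin: centre of its underside.
- jar: Bystander: small jar with black lid, diameter 44 mm, 45 mm tall. Origin: centre of its underside.
- knife: Bystander: spatula lying on the bench, 170 mm long along its x.
- marker: Bystander: black marker pen lying on the bench, diameter 16 mm, about 130 to 146 mm long along its x.

How it is judged:
By the outcome, as a careful person would: the job done as asked, in the order asked, and still so for the second after the job is handed in, with the robot touching nothing.
It also fails if it takes over 72 s, if anything falls off the work surface, if the arm or the gripper's body presses on something with over 40 N, if the wrist force passes 120 N, or if a joint passes its speed limit or range.

### The arm

A 6-joint arm with a two-finger parallel gripper is mounted at the origin on the work surface. World frame = base frame: x ahead of the robot, y to its left, z up, the work surface at z = 0. Lengths are in m, angles in rad, forces in N, time in s.
With the tool pointing down it reaches from about 0.35 to 0.775 m from the base axis. Payload 5.5 kg.
Tool frame: the origin (TCP) lies between the finger pads; the fingertips stand 8 mm ahead of it and the grasp point (between the pads) lies 11 mm behind it; z points along the fingers, y is the line along which they close (so a half turn about z gives the same grasp; the last joint's range is limited). The gripper opens to 85 mm and grips with 20 to 120 N. Pads are 22 mm wide; open, the fingers measure 114 mm over their backs; the gripper's body (76 mm by 85 mm) begins 54 mm behind the grasp point. The pads swing forward as they close: fully open they stand 13 mm farther back than shut.
Start: joints at [-1.26, 0.313, 0.046, 1.304, 0, 1.431], TCP at [0.251, -0.518, 0.239] pointing down, gripper open.
Joint ranges: [-2.76, 2.76], [-0.86, 1.69], [-1.03, 1.26], [-2.2, 2.34], [-1.47, 1.5], [-3.14, 3.14]. Speed limits (rad/s): [2.57, 2.57, 3.14, 3.14, 3.14, 3.14].

### API

Orientations are given as a unit quaternion [w, x, y, z].
In Python, from workcell import env gives the robot as it stands.
- The arm moves only by the tool move_arm, never from a script. Its argument "moves" is one flat list of numbers, 5 for each row, row after row: the shift along the world's x, y, z in m, then the turn about the world's z in rad, then the finger opening in m, from 0 to 0.0854. A call has 1 to 12 rows; each row is the pose to reach, as a shift and turn from the pose commanded when the call began; what a row does not reach only later rows make up. A row lasts 1/12 s, in which the tool goes at most 41.7 mm and 7.16 degrees, less where a joint would pass 70% of its speed; a pose out of reach is approached as far as the arm can. A call with a gripper value outside its range is refused whole. The fingers move at their own pace and stop on an object; "newtons" is the grip in N (left out, the last holds). Time passes only in rows, so rows that repeat a pose let the fingers close. It gives the time, the measured TCP pose, the force, the opening and the grip force at its end, in the units of the state.
- env.get_state(): the state, without advancing time (a new reading comes with each control period).
- env.read_camera(name): name is "side" or "top"; returns a dict with "pixels" (400x640x3 uint8, red, green, blue), "camera_matrix" (3x3 intrinsics, pixels), "distortion" ([k1, k2, p1, p2, k3] as OpenCV has them; the pictures are not rectified), "rvec" (rotation vector, rad) and "tvec" (3), from world to camera coordinates, as OpenCV has them. Camera axes: x right, y down, z forward; pixel columns grow to the right and rows downward; lengths in m; the calibration is good to about 2 mm. A picture is of the moment at which its call begins. There is no depth.
- env.hand_in(): hands the job in; it is judged then, once.
The state is a dict: "clock": time; "joint_pos": joint angles; "qvel": joint speeds; "tau": joint torques, N m; "tcp_pos": TCP position; "orientation": TCP orientation; "wrist_force": force on the tool from outside, world axes, zero at the start; "ft_torque": the same for the moment, N m; "finger_gap": finger opening in m; "grip_force": force on a finger pad.
Only numpy, scipy, OpenCV 4.12 (cv2) and the standard library are available. Lean on these libraries where they do the work, as an engineer would, in place of code of your own. Each camera call takes 0.05 s, during which the arm holds its last target. There are 200 camera calls.

## Working session

There is one attempt and no reset: what is moved stays moved. The work goes in short steps, Python scripts to look and compute and a tool call to move; the robot and the scene stay as the last step left them, time stands still between calls to the robot, and variables do not carry over. Pictures are saved under pics/ and viewed, at most 10 in all, crops included, and the job is handed in when it is done.

Besides the shell and the picture viewer there is one more tool, called after ">>>" by a JSON object that holds its "name" and its "arguments", one argument or row to a line. move_arm: Moves the arm, as the interface text tells. Its arguments: {"type":"object","properties":{"moves":{"type":"array"},"newtons":{"type":"number"}},"required":["moves"]}

```bash
mkdir -p pics; ls; python3 - <<'E'
from workcell import env
import cv2
s=env.get_state(); print(s)
for n in("top","side"):
    c=env.read_camera(n); cv2.imwrite(f"pics/{n}0.png",c["pixels"][:,:,::-1])
    print(n,c["camera_matrix"],c["distortion"],c["rvec"],c["tvec"])
E
```

```text
pics
{'clock': 0.0, 'joint_pos': array([-1.25958023e+00,  3.13989384e-01,  4.49655738e-02,  1.30357353e+00,
       -1.35168942e-05,  1.43120171e+00]), 'qvel': array([-0.0002069 ,  0.00095551,  0.00069927, -0.00172003,  0.00091599,
        0.0007442 ]), 'tau': array([-1.18689637e-03, -4.80627465e+01,  2.98534888e+01,  1.92346080e-02,
       -2.97600454e-04,  1.37277479e-05]), 'tcp_pos': array([ 0.25036315, -0.51708546,  0.23840963]), 'orientation': array([-8.96616493e-04,  9.74703192e-01,  2.23501401e-01, -8.39121354e-05]), 'wrist_force': array([ 0.09121972,  0.13628351, -0.47886384]), 'ft_torque': array([-0.00604265,  0.03790058, -0.00249635]), 'grip_force': 0.0, 'finger_gap': 0.08552316381511858}
top [[447.54504641   0.         316.34220211]
 [  0.         447.54504641 201.10596812]
 [  0.           0.           1.        ]] [0.02901456 0.         0.         0.         0.        ] [ 2.16083764 -2.11846357  0.14634565] [-0.08130072  0.56227843  1.18086735]
side [[363.64342039   0.         320.78910386]
 [  0.         363.64342039 200.79205953]
 [  0.           0.           1.        ]] [-0.04638156  0.          0.          0.          0.        ] [ 2.14266506 -0.21778965  0.13442915] [-0.57073768  0.06467269  1.02110364]
```

View pics/top0.png

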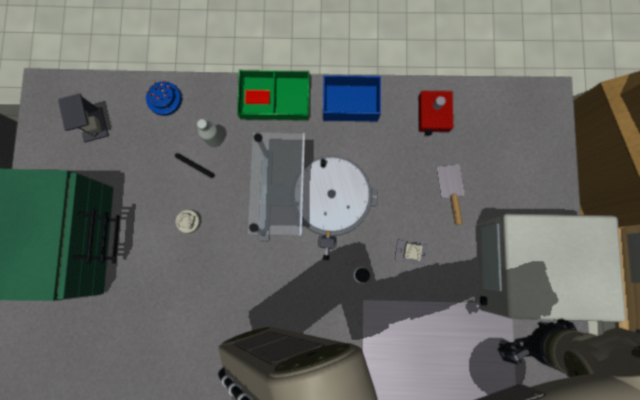

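View pics/side0.png

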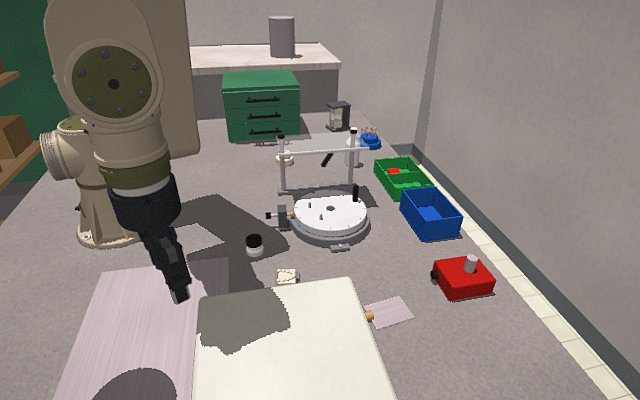

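The top view shows the disc centre near (332,194), the handle at (323,162), the pins near (324,213) and (348,208), the plunger at (327,243), the model at (412,252), the jar at (362,275) and the cast at (187,221). The side view shows the handle at (355,193) and the model at (287,276).

```bash
cat > h.py <<'E'
import numpy as np, cv2
from workcell import env
def cam(n):
    c=env.read_camera(n); c["R"]=cv2.Rodrigues(np.array(c["rvec"],float))[0]; c["t"]=np.array(c["tvec"],float).ravel()
    c["K"]=np.array(c["camera_matrix"]); c["d"]=np.array(c["distortion"]); return c
def ray(c,px):
    p=cv2.undistortPoints(np.array(px,float).reshape(-1,1,2),c["K"],c["d"]).reshape(-1,2)
    d=np.c_[p,np.ones(len(p))]@c["R"]; return -c["R"].T@c["t"],d
def plane(c,px,z):
    o,d=ray(c,px); return o+d*((z-o[2])/d[:,2])[:,None]
def proj(c,P):
    return cv2.projectPoints(np.array(P,float).reshape(-1,1,3),c["R"],c["t"],c["K"],c["d"])[0].reshape(-1,2)
def crop(c,x0,y0,x1,y1,k,name):
    im=cv2.resize(c["pixels"][y0:y1,x0:x1,::-1],None,fx=k,fy=k,interpolation=cv2.INTER_CUBIC); cv2.imwrite(name,im); return im
E
python3 - <<'E'
from h import *
t=cam("top"); s=cam("side")
a=crop(t,245,130,435,270,4,"pics/tc.png")
b=crop(s,240,120,400,300,3,"pics/sc.png")
# disc fit: bright pixels
im=t["pixels"].astype(int); m=(im.min(2)>150).astype(np.uint8); m[:,:304]=0;m[:150]=0;m[240:]=0;m[:,380:]=0
cs=max(cv2.findContours(m,0,1)[0],key=cv2.contourArea)
pts=plane(t,cs.reshape(-1,2),0.05)[:,:2]
A=np.c_[2*pts,np.ones(len(pts))]; sol=np.linalg.lstsq(A,(pts**2).sum(1),rcond=None)[0]
print("c",sol[:2],"r",np.sqrt(sol[2]+sol[:2]@sol[:2]),len(pts))
for n,p,z in[("axis",(332,194),.05),("plung",(327,243),.062),("model",(412,252),.04),("handle",(323,161),.1),("jar",(362,275),.045),("cast",(187,221),.044),("flask",(207,128),.14)]: print(n,plane(t,[p],z))
E
```

```text
c [ 0.58297665 -0.12258903] r 0.09039725161177038 214
axis [[ 0.58278917 -0.11238178  0.05      ]]
plung [[ 0.44920506 -0.10089786  0.062     ]]
model [[ 0.43108496 -0.3290919   0.04      ]]
handle [[ 0.66206732 -0.08621712  0.1       ]]
jar [[ 0.36749048 -0.19529823  0.045     ]]
cast [[0.50223755 0.27879227 0.044     ]]
flask [[0.73359987 0.21340338 0.14      ]]
```

View pics/tc.png

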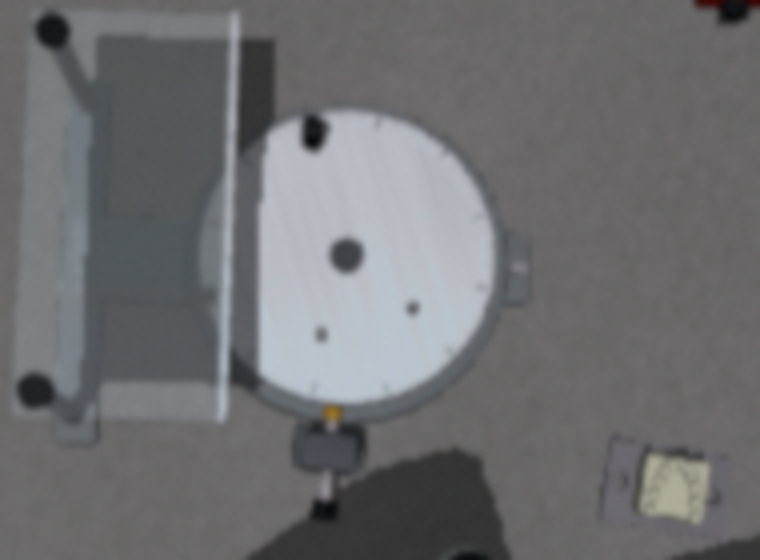

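View pics/sc.png

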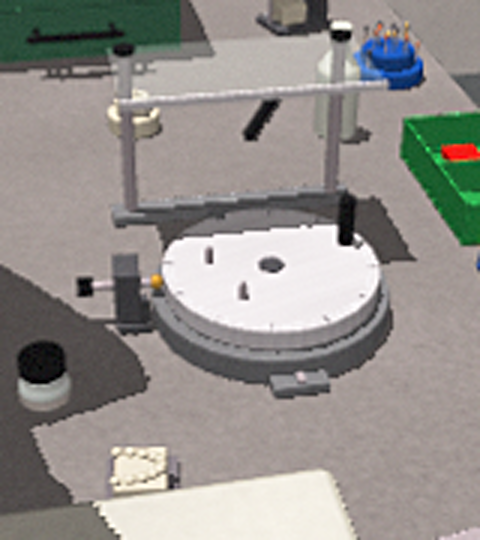

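The close crops show the axis hub at crop (346,255), the handle top at (313,126), and the pins with tops near (320,336) and (413,309). The brass ball is at (333,413), the knob at (323,508), and the guard's right edge runs from (237,12) to (222,420). The model block spans about (640–712, 452–522) and the plate about (602–735, 436–540). All moves keep the tool vertical, so I'll push with the back of the wide-open left finger, which sticks out beyond the gripper body.

```bash
python3 - <<'E'
from h import *
t=cam("top"); s=cam("side")
T=lambda p,z: plane(t,[(245+(p[0]+.5)/4-.5,130+(p[1]+.5)/4-.5)],z)[0]
S=lambda p,z: plane(s,[(240+(p[0]+.5)/3-.5,120+(p[1]+.5)/3-.5)],z)[0]
ax=T((346,255),.05); print("axis",ax,"side",S((271,265),.05))
im=t["pixels"]; g=im.max(2)
# disc+base ellipse alternatives
print("base right/left/near rim", T((505,262),.028),T((197,262),.05),T((345,107),.03),T((345,423),.028))
b=T((333,413),.04);k=T((323,508),.04);print("ball",b,"knob",k,"S",S((157,281),.04),S((84,287),.04))
g1,g2=T((237,12),.191),T((222,420),.191);print("guard",g1,g2)
for n,v in(("axis->knob",k-ax),("guard",g2-g1),("axis->ball",b-ax)): print(n,np.linalg.norm(v[:2]),"psi",np.arctan2(v[1],-v[0]))
h=T((313,124),.1);print("handle top",h,"side",S((347,197),.1), np.linalg.norm((h-ax)[:2]))
for p in((320,337),(413,309)): print("pin",T(p,.066))
print("pinS",S((209,249),.068),S((243,284),.068))
# model block
hsv=cv2.cvtColor(im,cv2.COLOR_RGB2HSV).astype(int); m=((im[:,:,0]>130)&(im[:,:,0].astype(int)-im[:,:,2]>25)).astype(np.uint8)
m[:,:395]=0;m[:,435:]=0;m[:235]=0;m[270:]=0
c=max(cv2.findContours(m,0,1)[0],key=cv2.contourArea); P=plane(t,c.reshape(-1,2),.04)[:,:2]
print("block",cv2.minAreaRect((P*1000).astype(np.float32)),cv2.contourArea(c))
for p in((616,436),(601,519),(733,453),(722,537)): print("plate",T(p,.008))
for p in((626,483),(714,494)): print("hole?",T(p,.008))
crop(t,390,230,440,275,12,"pics/mc.png")
E
```

```text
axis [ 0.58446465 -0.1099795   0.05      ] side [ 0.58615592 -0.10791809  0.05      ]
base right/left/near rim [ 0.58530464 -0.22021005  0.028     ] [ 0.57772945 -0.00888585  0.05      ] [ 0.69261168 -0.10804116  0.03      ] [ 0.47200224 -0.11156166  0.028     ]
ball [ 0.4777329  -0.10309145  0.04      ] knob [ 0.41390802 -0.09744467  0.04      ] S [ 0.48060008 -0.09917033  0.04      ] [ 0.41382419 -0.09591154  0.04      ]
guard [ 0.71031348 -0.03805068  0.191     ] [ 0.46063981 -0.03530021  0.191     ]
axis->knob 0.17101662315051158 psi 0.07336181156451024
guard 0.24968882142649265 psi 0.01101581688731691
axis->ball 0.10695377614714244 psi 0.0644467510372339
handle top [ 0.66307205 -0.08586961  0.1       ] side [ 0.66360134 -0.08286403  0.1       ] 0.08222172085388503
pin [ 0.52614912 -0.09321635  0.066     ]
pin [ 0.54614692 -0.15487198  0.066     ]
pinS [ 0.52979047 -0.09734883  0.068     ] [ 0.54889973 -0.15748542  0.068     ]Traceback (most recent call last):
  File "<stdin>", line 18, in <module>
ValueError: max() iterable argument is empty
```

```bash
python3 - <<'E'
from h import *
t=cam("top"); s=cam("side")
T=lambda p,z: plane(t,[(245+(p[0]+.5)/4-.5,130+(p[1]+.5)/4-.5)],z)[0].round(4)
S=lambda p,z: plane(s,[(240+(p[0]+.5)/3-.5,120+(p[1]+.5)/3-.5)],z)[0].round(4)
print("camT",-t["R"].T@t["t"],"camS",-s["R"].T@s["t"])
print("guardS",S((122,104),.188),S((386,84),.188))
print("posts T",T((52,30),.2),T((35,390),.2),"block",T((517,268),.02))
crop(t,390,230,440,275,12,"pics/mc.png")
print(t["pixels"][252,408:420].tolist())
E
```

```text
camT [ 0.38434142 -0.08525694  1.24989098] camS [ 0.38102815 -0.91782292  0.62047993]
guardS [ 0.4636 -0.029   0.188 ] [ 0.711  -0.0318  0.188 ]
posts T [0.6942 0.0734 0.2   ] [0.4755 0.0747 0.2   ] block [ 0.5826 -0.2294  0.02  ]
[[146, 144, 129], [148, 148, 133], [166, 164, 147], [173, 170, 153], [173, 171, 154], [173, 171, 153], [174, 171, 154], [172, 170, 153], [167, 165, 148], [154, 152, 136], [159, 156, 140], [159, 156, 141]]
```

View pics/mc.png

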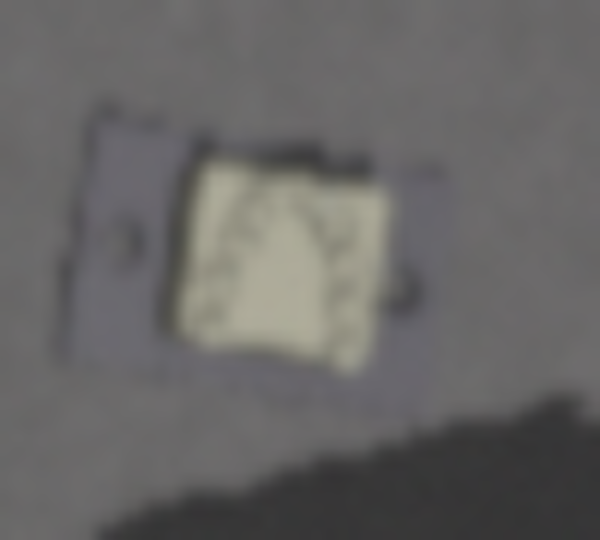

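The model crop shows plate corners near (98,112), (448,168), (62,365) and (425,412), holes near (125,240) and (405,290), and block-top corners near (205,158), (392,190), (362,370) and (180,342).

```bash
python3 - <<'E'
from h import *
t=cam("top"); s=cam("side")
T=lambda p,z: plane(t,[(390+(x+.5)/12-.5,230+(y+.5)/12-.5) for x,y in p],z)[:,:2]
for n,q,z in(("plate",[(98,112),(448,168),(425,412),(62,365)],.008),("block",[(205,158),(392,190),(362,370),(180,342)],.039),("holes",[(125,240),(405,290)],.006)):
    P=T(q,z); d=P[1]-P[0]; print(n,P.round(4).tolist(),"c",P.mean(0).round(4),"ydir ang",np.degrees(np.arctan2(-d[1],-d[0])).round(2))
    if len(P)==4: e=P[2]-P[3]; print(np.degrees(np.arctan2(-e[1],-e[0])),np.linalg.norm(d),np.linalg.norm(P[3]-P[0]))
# side view of block top (native)
im=s["pixels"].astype(int); m=((im[:,:,0]>200)).astype(np.uint8); m[:262]=0;m[:,:270]=0;m[:,302:]=0;m[284:]=0
c=max(cv2.findContours(m,0,1)[0],key=cv2.contourArea);x,y,w,h=cv2.boundingRect(c);print(x,y,w,h,plane(s,[(x+w/2,y+h/2)],.040))
E
```

```text
plate [[0.4675, -0.2967], [0.4564, -0.3766], [0.4008, -0.3704], [0.4096, -0.288]] c [ 0.4336 -0.3329] ydir ang 82.05
83.8938222818906 0.08069786292981175 0.058551687661969894
block [[0.4557, -0.3152], [0.4494, -0.3568], [0.4093, -0.3495], [0.4146, -0.3092]] c [ 0.4323 -0.3327] ydir ang 81.44
82.5040415169028 0.042042825763722785 0.04145388264396234
holes [[0.4384, -0.303], [0.4284, -0.3668]] c [ 0.4334 -0.3349] ydir ang 81.07
277 269 18 15 [[ 0.43290033 -0.33665493  0.04      ]]
```

>>> {"name": "move_arm", "arguments": {
  "moves": [0,0.04,0.0,0.12,0.0854,0,0.08,0.0,0.24,0.0854,0.0,0.12,0.0,0.36,0.0854,0.02,0.16,0.0,0.48,0.0854,0.04,0.19,0,0.6,0.0854,0.07,0.21,0,0.72,0.0854,0.1,0.23,0,0.84,0.0854,0.13,0.25,0,0.96,0.0854,0.16,0.27,0,1.08,0.0854,0.19,0.29,0,1.2,0.0854,0.22,0.3,0,1.32,0.0854,0.25,0.31,0,1.44,0.0854]
}}

```text
clock: 1.5
tcp_pos: [0.5019, -0.2061, 0.2396]
orientation: [0.0, 0.583, 0.813, 0.0]
wrist_force: [-0.6, -0.4, 0.4]
finger_gap: 0.0857
grip_force: 0.0
```

>>> {"name": "move_arm", "arguments": {
  "moves": [0.04,0.01,0,0.12,0.0854,0.08,0.02,0,0.24,0.0854,0.11,0.03,0,0.36,0.0854,0.14,0.04,0,0.48,0.0854,0.174,0.04,0,0.6,0.0854,0.174,0.04,0,0.72,0.0854,0.174,0.04,-0.02,0.84,0.0854,0.174,0.04,-0.04,0.96,0.0854,0.174,0.04,-0.07,1.08,0.0854,0.174,0.04,-0.1,1.2,0.0854,0.174,0.04,-0.1,1.235,0.0854,0.174,0.04,-0.1,1.235,0.0854]
}}

```text
clock: 2.5
tcp_pos: [0.6728, -0.1669, 0.1362]
orientation: [-0.003, 0.007, 1.0, 0.001]
wrist_force: [0.0, 0.1, 0.5]
finger_gap: 0.0855
grip_force: 0.0
```

```bash
python3 - <<'E'
from h import *
t=cam("top");s=cam("side"); a=crop(t,255,120,400,270,3,"pics/a.png"); b=crop(s,260,60,400,250,3,"pics/b.png")
h=max(a.shape[0],b.shape[0]); f=lambda i:cv2.copyMakeBorder(i,0,h-i.shape[0],0,0,0); k=np.hstack([f(a)[:,:400],f(b)[:,:400]]); cv2.imwrite("pics/ab.png",k); print(k.shape)
E
```

```text
(570, 800, 3)
```

View pics/ab.png

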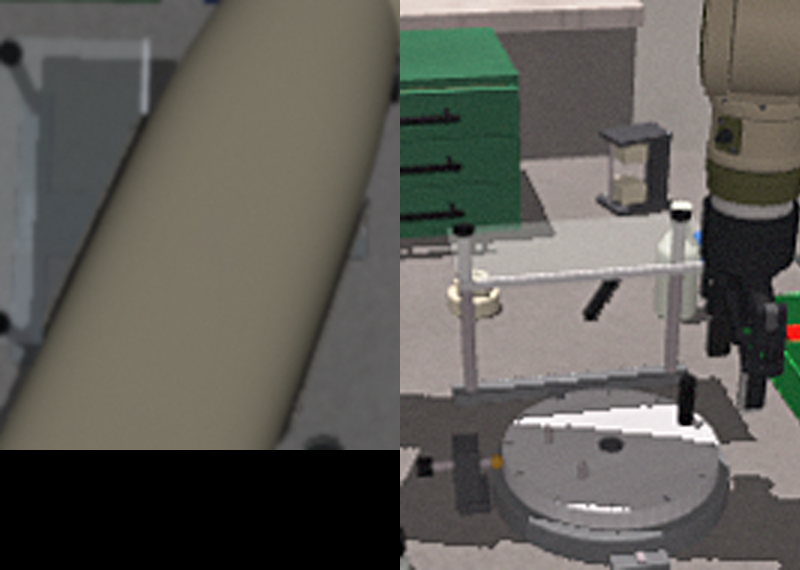

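The side view shows the gripper to the right of and behind the handle, with the handle at (686,400). The wrist looks slim above the gripper body. Next I'll descend and start pushing.

>>> {"name": "move_arm", "arguments": {
  "moves": [0,0,-0.03,0,0.0854,0,0,-0.067,0,0.0854,0,0,-0.067,0,0.0854,0,0.008,-0.067,0,0.0854,0,0.016,-0.067,0,0.0854,-0.002,0.022,-0.067,0,0.0854,-0.004,0.029,-0.067,0,0.0854,-0.007,0.037,-0.067,0,0.0854,-0.011,0.044,-0.067,0,0.0854,-0.015,0.051,-0.067,0,0.0854,-0.015,0.051,-0.067,0,0.0854]
}}

```text
clock: 3.52
tcp_pos: [0.6618, -0.116, 0.0755]
orientation: [0.003, 0.008, 1.0, -0.001]
wrist_force: [0.3, -0.0, -0.4]
finger_gap: 0.0855
grip_force: 0.1
```

```bash
python3 - <<'E'
from h import *
s=cam("side"); b=crop(s,250,80,410,250,4,"pics/b2.png"); print(b.shape, env.get_state()["tcp_pos"])
E
```

```text
(680, 640, 3) [ 0.66090355 -0.11585167  0.07499119]
```

View pics/b2.png

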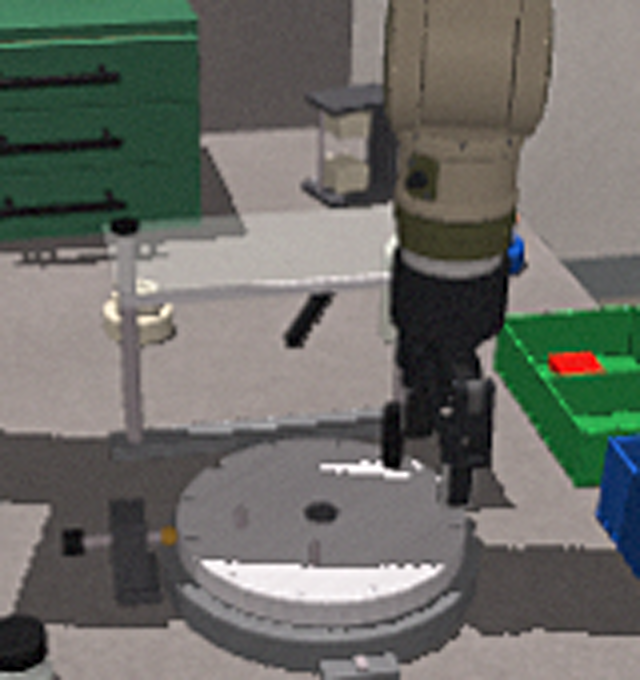

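The handle is now at (392,435), left of and ahead of the finger, and both pins have moved round, so the table is turning as planned. Continuing along the arc.

>>> {"name": "move_arm", "arguments": {
  "moves": [-0.006,0.008,0,0,0.0854,-0.012,0.0145,0,0,0.0854,-0.019,0.019,0,0,0.0854,-0.0255,0.0235,0,0,0.0854,-0.033,0.027,0,0,0.0854,-0.041,0.03,0,0,0.0854,-0.041,0.03,0,0,0.0854]
}}

```text
clock: 4.15
tcp_pos: [0.6198, -0.0861, 0.0746]
orientation: [0.002, 0.008, 1.0, -0.0]
wrist_force: [-0.4, 0.0, -0.3]
finger_gap: 0.0853
grip_force: 0.0
```

```bash
python3 - <<'E'
from h import *
st=env.get_state();print(st["tcp_pos"],st["wrist_force"])
s=cam("side"); b=crop(s,250,120,400,250,5,"pics/b3.png"); print(b.shape)
# predicted pin-foot pixels by angle (crop coords) for reading off the angle
A=np.array([.585,-.109]); psi=-.011
for th in(-.4,-.3,-.2,-.1,0):
    r=[]
    for yy in(.032,-.032):
        x,y=-.048,yy; a=th+psi+np.pi/2; p=A+np.array([np.cos(a)*x-np.sin(a)*y,np.sin(a)*x+np.cos(a)*y]); r+=[((proj(s,[*p,.068])[0]-[250,120]+.5)*5-.5).round(0).tolist()]
    print(th,r)
E
```

```text
[ 0.61982367 -0.08614366  0.07455883] [-0.39012157  0.04915174 -0.31050517]
(650, 750, 3)
-0.4 [[326.0, 458.0], [445.0, 473.0]]
-0.3 [[334.0, 462.0], [454.0, 470.0]]
-0.2 [[342.0, 466.0], [464.0, 467.0]]
-0.1 [[352.0, 469.0], [472.0, 464.0]]
0 [[362.0, 472.0], [480.0, 459.0]]
```

View pics/b3.png

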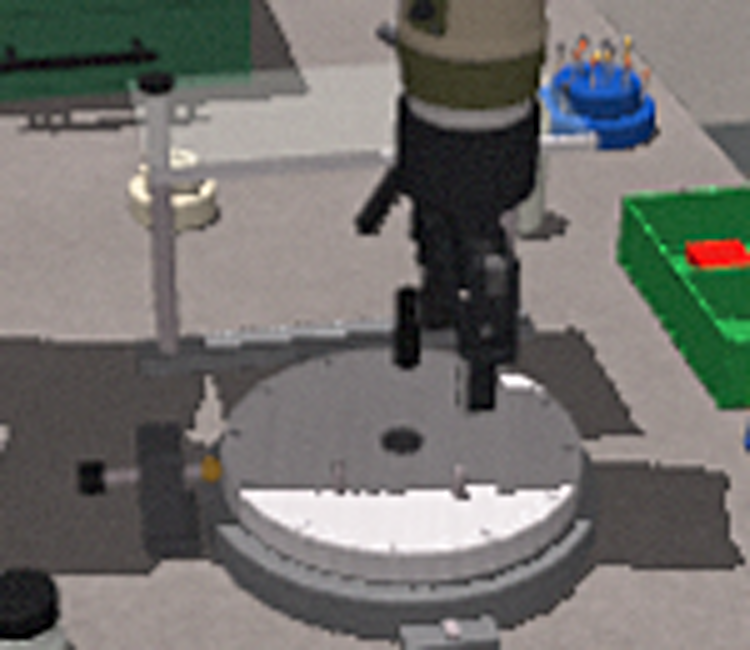

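The pin tops at crop (338,460) and (460,467) give an angle of about -0.22 rad, which matches the plan. Now I'll go in small steps and watch the force.

>>> {"name": "move_arm", "arguments": {
  "moves": [-0.003,0.001,0,0,0.0854,-0.006,0.001,0,0,0.0854,-0.008,0.001,0,0,0.0854,-0.009,0.001,0,0,0.0854,-0.009,0.001,0,0,0.0854]
}}

```text
clock: 4.62
tcp_pos: [0.6114, -0.0847, 0.0734]
orientation: [0.002, 0.008, 1.0, 0.001]
wrist_force: [5.0, 3.1, 2.1]
finger_gap: 0.0854
grip_force: 2.7
```

```bash
cat > pl.py <<'E'
from h import *
import sys
st=env.get_state();print(st["tcp_pos"].round(4),st["wrist_force"].round(2))
s=cam("side"); im=s["pixels"].astype(int)
# brass ball / knob columns and pin darkness
b=im[205:222,282:300]; m=(b[:,:,0]-b[:,:,2]>45); yy,xx=np.nonzero(m); w=(b[:,:,0]-b[:,:,2])[m]
print("ball",(xx*w).sum()/w.sum()+282,(yy*w).sum()/w.sum()+205,len(xx))
k=im[206:224,260:277]; d=np.clip(70-k.mean(2),0,None); print("knob col",(d.sum(0)*np.arange(260,277)).sum()/d.sum())
h=im[172:196,322:341]; d=np.clip(50-h.mean(2),0,None); print("handle col",(d.sum(0)*np.arange(322,341)).sum()/d.sum())
E
python3 pl.py
```

```text
[ 0.6114 -0.0847  0.0734] [5.02 3.08 2.06]
ball 291.7088186356073 213.4459234608985 15
knob col 267.70530411632194
handle col 332.906257521059
```

```bash
cat > cmp.py <<'E'
from h import *
o=cv2.imread("pics/side0.png")[:,:,::-1].astype(int); n=cam("side")["pixels"].astype(int); cv2.imwrite("pics/cur.png",n[:,:,::-1].astype(np.uint8))
for r in(214,215,216): print(r,"old",o[r,262:275].mean(1).astype(int),"new",n[r,262:275].mean(1).astype(int))
for r in(213,214): print(r,"oldball",(o[r,286:298,0]-o[r,286:298,2]),"new",(n[r,286:298,0]-n[r,286:298,2]))
for r in(186,189): print("handle",n[r,322:342].mean(1).astype(int))
for r in(212,213,214,215): print("pins",r,n[r,312:350].mean(1).astype(int))
E
python3 cmp.py
```

```text
214 old [155 156 169 109  19   9  16  20 103 221 238 231 212] new [ 73  74  81  54  17  19  18  15  47  95 111 105 107]
215 old [158 157 171 123  52  17  21  18  77 175 189 173 158] new [ 68  76  80  53  23  21  22  20  56 115 127 120 114]
216 old [165 161 172 127  50  12  19  15  30 110 121 115 116] new [ 78  79  81  57  30  19  15  15  54  97 105  98  93]
213 oldball [  0  12  10  -1  93 179 161 141  28  -1   2   2] new [ 2  7  5 -1 56 93 89 92 24  2  3  3]
214 oldball [  2  10  11   0  81 132 124 110  27   1   4   4] new [-1  8  6  0 55 97 91 91 28  3  3  6]
handle [ 95  94  95 105  51   2  21  13  18  36  42  37  44  49  62  64  25  26
  30  32]
handle [73 85 90 71 37 15 21 10  4 71 93 92 83 77 72 77 45 21 24 26]
pins 212 [118 116 115 120 116 119 120 109 114 119 121 115 116 118 119 122 123 122
 127 120 121 117 120 123 126 123 122 124 119 118 119 147 132 118 122 121
 114 122]
pins 213 [118 119 119 116 119 119 111 141 129 119 118 117 119 120 121 119 118 123
 120 120 121 120 120 120 121 121 122 121 122 116 119 147 124 120 120 122
 119 123]
pins 214 [116 115 118 117 122 120 127 137 116 115 118 114 119 122 118 119 119 123
 120 116 118 121 121 124 121 123 118 124 121 122 127 133 106 114 124 123
 119 122]
pins 215 [118 118 117 116 122 111 123 118 103 115 120 117 117 117 123 120 121 121
 120 120 120 121 121 123 123 126 118 123 123 116 123 120  97 118 120 121
 122 123]
```

```bash
python3 - <<'E'
from h import *
st=env.get_state();print(st["tcp_pos"].round(4),st["wrist_force"].round(2),st["ft_torque"].round(2),st["grip_force"])
s=cam("side"); b=crop(s,300,100,390,230,6,"pics/b4.png")
b=cv2.imread("pics/b4.png"); cv2.imwrite("pics/b4.png",cv2.resize(np.clip(b.astype(float)*1.8,0,255).astype(np.uint8)[:, :],(415,600)))
E
```

```text
[ 0.6113 -0.0848  0.0733] [5.77 3.14 3.21] [ 0.62 -0.91 -0.29] 2.54336379468441
```

View pics/b4.png

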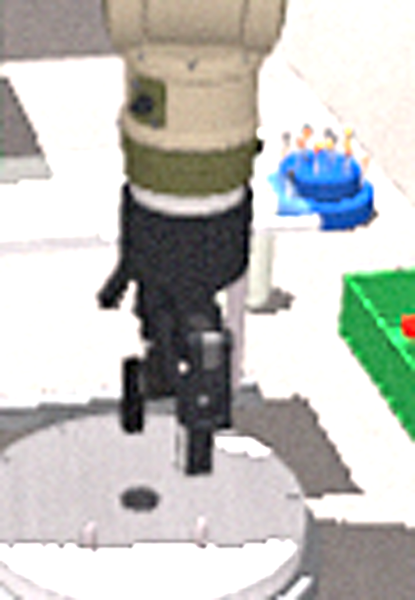

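The handle post is at about (132,395) in the crop, against the outer finger. The pin tops are at (88,525) and (202,525). The protrusion near (110,295) is only the marker behind. Next I'll work out the table angle from these.

```bash
python3 - <<'E'
from h import *
s=cam("side"); im=s["pixels"].astype(int)
A=np.array([.585,-.109]); psi=-.011
def w(th,x,y,z):
    a=th+psi+np.pi/2; return [A[0]+np.cos(a)*x-np.sin(a)*y,A[1]+np.sin(a)*x+np.cos(a)*y,z]
for th in(-.25,-.2,-.15,-.1,-.05,0,.05):
    print(th,*[proj(s,w(th,*q))[0].round(1) for q in((-.048,.032,.066),(-.048,-.032,.066),(.082,0,.05),(.082,0,.08))])
a=im[208:222,314:350].mean(2); 
for r in range(14): print(208+r,a[r].astype(int)[:12],a[r].astype(int)[24:36])
print("handle rows"); 
for r in range(172,200,3): print(r,im[r,320:345].mean(1).astype(int))
E
```

```text
-0.25 [317.2 213. ] [341.4 214. ] [330.6 192.7] [330.8 184. ]
-0.2 [318.1 213.4] [342.3 213.7] [329.2 192.6] [329.4 183.9]
-0.15 [319.  213.7] [343.1 213.3] [327.8 192.6] [328.  183.9]
-0.1 [319.9 214.1] [344.  212.9] [326.4 192.7] [326.6 184. ]
-0.05 [320.9 214.4] [344.7 212.5] [325.  192.8] [325.2 184. ]
0 [321.9 214.6] [345.5 212.1] [323.7 192.9] [323.9 184.1]
0.05 [322.9 214.9] [346.2 211.7] [322.3 193. ] [322.5 184.3]
208 [121 118 114 117 115 117 118 118 114 116 120 125] [122 121 125 117 119 120 120 121 121 120 123 119]
209 [116 120 123 118 114 114 116 119 116 115 119 125] [119 125 120 120 122 118 119 118 122 119 122 122]
210 [114 119 116 120 118 114 118 116 118 115 116 123] [121 120 116 116 119 120 120 122 119 119 121 124]
211 [116 114 120 120 118 117 119 119 118 114 118 119] [122 124 122 123 119 118 121 118 117 122 117 123]
212 [117 120 119 118 117 109 112 117 116 117 118 121] [121 121 120 117 116 147 131 120 121 121 121 124]
213 [115 123 119 120 116 144 128 119 116 117 118 122] [122 125 120 119 120 147 122 118 121 122 118 118]
214 [118 116 121 120 129 138 115 117 121 118 117 
[... 1139 characters left out ...]
7 159  85   8   4  14  46  32  29  33  23  26  31  31
  26  30  23  30  25  31  29]
184 [143 145 138 142 147 159  84   4  15  23  50  35  26  26  24  27  19  24
  30  27  33  32  27  30  29]
187 [56 63 63 62 63 58 28  7 13 15 20 52 76 79 73 76 75 74 38 23 28 30 33 61
 66]
190 [110 113 117 115 117 102  46  15  15  20   1  82 114 119 114 113 115 116
  58  17  35  30  24  27  28]
193 [122 123 119 119 119 128  99  47  20  46  47 111 124 125 122 120 123 127
 108 110  68  23  25  24  31]
196 [121 120 125 121 120 121 121 120 123 120 116 121 121 121 120 121 122 125
  83 105  67  23  23  26  26]
199 [119 120 117 120 121 117 120 118 123 125 120 118 119 121 122 122 126 121
 105 109  59  24  24  30  26]
```

>>> {"name": "move_arm", "arguments": {
  "moves": [0.002,0,0,0,0.0854,0.004,0,0,0,0.0854,0.006,0,0,0,0.0854,0.006,0,0,0,0.0854]
}}

```text
clock: 5.15
tcp_pos: [0.6152, -0.0856, 0.0718]
orientation: [-0.001, 0.008, 1.0, 0.0]
wrist_force: [1.0, 0.0, -0.6]
finger_gap: 0.0858
grip_force: 0.0
```

```bash
cat > ang.py <<'E'
from h import *
st=env.get_state();print(st["tcp_pos"].round(4),st["wrist_force"].round(2),st["ft_torque"].round(2),round(st["grip_force"],2))
s=cam("side"); im=s["pixels"].astype(float).mean(2)
for lo in(315,339):
    a=im[212:216,lo:lo+9]; w=np.clip(a-np.median(a)-7,0,None); print("pin",(w.sum(0)*np.arange(lo,lo+9)).sum()/w.sum())
a=im[178:186,318:334]; print("handle",a.mean(0).astype(int))
print("knob",im[214:217,263:273].mean(0).astype(int),"ball",(s["pixels"][212:215,288:297,0].astype(int)-s["pixels"][212:215,288:297,2]).mean(0).astype(int))
E
python3 ang.py
```

```text
[ 0.6152 -0.0856  0.0718] [ 0.98  0.01 -0.55] [ 0.02  0.06 -0.03] 0.0
pin 319.0144927536232
pin 343.0524781341108
handle [148 149 148 147 145 146 150 162  85   5  15  13   9  80  62  29]
knob [ 76  79  55  24  17  21  16  53 104 112] ball [ 5 -1 53 90 88 87 19  0  3]
```

>>> {"name": "move_arm", "arguments": {
  "moves": [0,0.003,0,0,0.0854,-0.003,0.003,0,0,0.0854,-0.006,0.003,0,0,0.0854,-0.006,0.003,0,0,0.0854]
}}

```text
clock: 5.53
tcp_pos: [0.6099, -0.0829, 0.0728]
orientation: [0.001, 0.008, 1.0, -0.0]
wrist_force: [1.3, -0.3, 0.6]
finger_gap: 0.0852
grip_force: 0.8
```

```bash
python3 ang.py
```

```text
[ 0.6099 -0.0829  0.0728] [ 1.32 -0.27  0.57] [-0.15 -0.27 -0.09] 0.85
pin 319.24615384615385
pin 343.0
handle [148 148 147 148 145 148 159  87   9  14  15  16  39  29  24  25]
knob [ 75  82  60  27  18  21  18  38 100 112] ball [ 7 -1 50 87 89 83 19  1  2]
```

>>> {"name": "move_arm", "arguments": {
  "moves": [-0.001,0,0,0,0.0854,-0.002,0,0,0,0.0854,-0.002,0,0,0,0.0854]
}}

```text
clock: 5.83
tcp_pos: [0.6067, -0.0824, 0.0722]
orientation: [-0.001, 0.008, 1.0, 0.0]
wrist_force: [0.3, -0.2, -0.1]
finger_gap: 0.0854
grip_force: 0.0
```

```bash
python3 ang.py
```

```text
[ 0.6067 -0.0824  0.0722] [ 0.29 -0.17 -0.07] [ 0.02  0.01 -0.01] 0.0
pin 320.63157894736844
pin 340.0
handle [149 147 148 149 156  94  23  14  15  11  39  42  29  24  26  22]
knob [75 76 78 79 56 21 18 19 15 53] ball [ 8  6  5  3 55 97 59  5 -1]
```

The plunger moved about 2 px inward, both knob and ball, and the contact force dropped to zero, so the table is in the detent. Retreating now and heading for the model.

>>> {"name": "move_arm", "arguments": {
  "moves": [0.015,0,0,0,0.0854,0.035,-0.005,0,0,0.0854,0.05,-0.02,0,0,0.0854,0.06,-0.045,0.01,0,0.0854,0.06,-0.075,0.035,0,0.0854,0.06,-0.09,0.07,0,0.0854,0.06,-0.1,0.105,-0.1,0.0854,0.04,-0.12,0.13,-0.2,0.0854,0.01,-0.14,0.13,-0.32,0.0854,-0.02,-0.16,0.13,-0.44,0.0854,-0.05,-0.18,0.13,-0.56,0.0854,-0.08,-0.2,0.13,-0.68,0.0854]
}}

```text
clock: 6.88
tcp_pos: [0.5256, -0.2827, 0.202]
orientation: [-0.001, 0.343, 0.939, 0.0]
wrist_force: [0.5, -0.3, 0.2]
finger_gap: 0.0853
grip_force: 0.0
```

>>> {"name": "move_arm", "arguments": {
  "moves": [-0.02,-0.01,0,-0.12,0.0854,-0.04,-0.02,0,-0.24,0.0854,-0.06,-0.03,0,-0.36,0.0854,-0.08,-0.04,0,-0.48,0.0854,-0.095,-0.052,0,-0.6,0.0854,-0.095,-0.052,0,-0.72,0.0854,-0.095,-0.052,0,-0.84,0.0854,-0.095,-0.052,0,-0.96,0.0854,-0.095,-0.052,0,-1.015,0.0854,-0.095,-0.052,0,-1.015,0.0854]
}}

```text
clock: 7.72
tcp_pos: [0.4319, -0.334, 0.2019]
orientation: [-0.001, 0.755, 0.655, 0.0]
wrist_force: [0.2, -0.1, -0.4]
finger_gap: 0.0852
grip_force: 0.0
```

```bash
python3 - <<'E'
from h import *
st=env.get_state();print(st["tcp_pos"].round(4),st["orientation"].round(3))
t=cam("top");s=cam("side")
crop(t,305,145,385,265,5,"pics/x.png");a=cv2.imread("pics/x.png");crop(s,255,160,375,300,4,"pics/y.png");b=cv2.imread("pics/y.png")
b=b[:,:400] if b.shape[1]>400 else b
h=max(a.shape[0],b.shape[0]);f=lambda i:cv2.copyMakeBorder(i,0,h-i.shape[0],0,0,0);k=np.hstack([f(a),f(b)]);print(a.shape,b.shape,k.shape)
cv2.imwrite("pics/xy.png",k[:600,:800])
E
```

```text
[ 0.4319 -0.334   0.2019] [-0.001  0.755  0.655  0.   ]
(600, 400, 3) (560, 400, 3) (600, 800, 3)
```

View pics/xy.png

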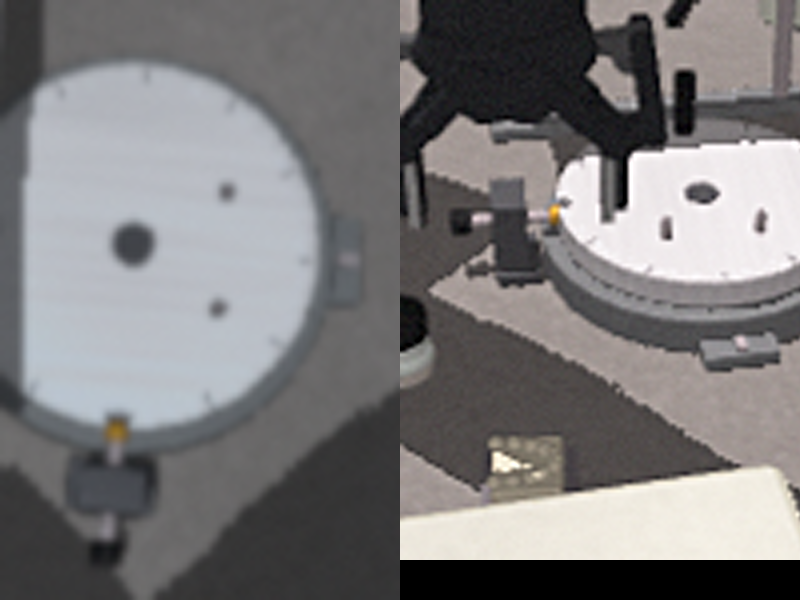

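The ball is now seated at crop (117,430), in the notch. In the top crop the hub is at (132,244) and the pins at (227,190) and (218,308). In the side crop the pin tops are at about (667,217) and (762,209). Computing the station pose next.

```bash
python3 - <<'E'
from h import *
t=cam("top");s=cam("side")
def cen(c,x0,y0,x1,y1,th):
    g=c["pixels"][y0:y1,x0:x1].astype(float).mean(2); bg=np.median(g); w=np.clip(bg-g-th,0,None); Y,X=np.mgrid[y0:y1,x0:x1]; return (X*w).sum()/w.sum(),(Y*w).sum()/w.sum()
pt=[cen(t,345,178,356,188,25),cen(t,343,201,354,212,25)]; hub=cen(t,325,187,338,200,40)
ps=[cen(s,317,212,327,222,40),cen(s,341,209,351,220,40)]
print(pt,hub,ps,cen(s,322,200,338,214,40))
P=plane(t,pt,.059); Q=plane(s,ps,.059); H=plane(t,[hub],.05)[0]; HS=plane(s,[cen(s,322,200,338,214,40)],.05)[0]
# triangulate too
for n,p in(("top",P),("side",Q[::-1])): 
    v=p[1]-p[0]; print(n,p.round(4).tolist(),"mid",p.mean(0).round(4),"len",np.linalg.norm(v[:2]),"ydir",np.degrees(np.arctan2(v[1],v[0])))
print("hub",H,HS, "mid-hub T",np.linalg.norm((P.mean(0)-H)[:2]),np.degrees(np.arctan2(*(H-P.mean(0))[[1,0]])))
E
```

```text
[(np.float64(349.9426559356137), np.float64(182.96680080482898)), (np.float64(348.10118505013673), np.float64(206.26709206927984))] (np.float64(331.19329705664114), np.float64(193.37744249319812)) [(np.float64(321.2197136563877), np.float64(217.0894823788546)), (np.float64(344.757457846952), np.float64(215.11900129701684))] (np.float64(330.00842775540787), np.float64(207.97565315104413))
top [[0.6124, -0.1602, 0.059], [0.5488, -0.1559, 0.059]] mid [ 0.5806 -0.158   0.059 ] len 0.06383233115897573 ydir 176.11087403385463
side [[0.6139, -0.1609, 0.059], [0.5505, -0.1577, 0.059]] mid [ 0.5822 -0.1593  0.059 ] len 0.06347646484946226 ydir 177.0812527803653
hub [ 0.58446143 -0.11016505  0.05      ] [ 0.58620635 -0.10780571  0.05      ] mid-hub T 0.04802810584549607 85.3933207580458
```

>>> {"name": "move_arm", "arguments": {
  "moves": [0,0,-0.04,0,0.0854,0,0,-0.08,0,0.0854,0,0,-0.11,0,0.0854,0,0,-0.135,0,0.0854,0,0,-0.155,0,0.0854,0,0,-0.17,0,0.0854,0,0,-0.178,0,0.0854,0,0,-0.178,0,0.0854]
}}

```text
clock: 8.58
tcp_pos: [0.4315, -0.3334, 0.0224]
orientation: [-0.002, 0.755, 0.656, -0.0]
wrist_force: [-0.7, 0.8, -0.5]
finger_gap: 0.0855
grip_force: 0.0
```

>>> {"name": "move_arm", "arguments": {
  "moves": [0,0,0,0,0.06,0,0,0,0,0.05,0,0,0,0,0.045,0,0,0,0,0.038,0,0,0,0,0.03,0,0,0,0,0.03,0,0,0,0,0.03,0,0,0,0,0.03],
  "newtons": 40
}}

```text
clock: 9.25
tcp_pos: [0.4332, -0.3354, 0.0257]
orientation: [0.001, 0.755, 0.656, 0.0]
wrist_force: [0.4, 0.4, 5.9]
finger_gap: 0.0396
grip_force: 42.0
```

>>> {"name": "move_arm", "arguments": {
  "moves": [0,0,0.01,0,0.03,0,0,0.03,0,0.03,0,0,0.06,0,0.03,0,0,0.09,0,0.03,0.01,0.01,0.12,0.1,0.03,0.025,0.03,0.14,0.2,0.03,0.045,0.05,0.14,0.32,0.03,0.065,0.07,0.14,0.44,0.03,0.085,0.09,0.14,0.56,0.03,0.1,0.11,0.14,0.68,0.03,0.115,0.13,0.14,0.8,0.03,0.13,0.15,0.14,0.92,0.03]
}}

```text
clock: 10.25
tcp_pos: [0.5628, -0.1833, 0.1647]
orientation: [-0.0, 0.382, 0.924, 0.0]
wrist_force: [-0.7, 0.3, -1.5]
finger_gap: 0.0395
grip_force: 41.0
```

>>> {"name": "move_arm", "arguments": {
  "moves": [0.01,0.015,0,0.1,0.03,0.018,0.026,0,0.2,0.03,0.018,0.026,0,0.3,0.03,0.018,0.026,0,0.4,0.03,0.018,0.026,0,0.5,0.03,0.018,0.026,0,0.6,0.03,0.018,0.026,-0.02,0.7,0.03,0.018,0.026,-0.035,0.724,0.03,0.018,0.026,-0.04,0.724,0.03,0.018,0.026,-0.04,0.724,0.03]
}}

```text
clock: 11.08
tcp_pos: [0.5791, -0.158, 0.1229]
orientation: [-0.002, 0.034, 0.999, 0.001]
wrist_force: [0.8, -0.3, -1.0]
finger_gap: 0.0395
grip_force: 41.0
```

```bash
python3 - <<'E'
from h import *
st=env.get_state();print(st["tcp_pos"].round(4),st["orientation"].round(3),st["wrist_force"].round(2),st["ft_torque"].round(2),st["finger_gap"])
s=cam("side"); im=s["pixels"].astype(int)
p=st["tcp_pos"]; print("expected block px",proj(s,[p[0],p[1],p[2]]).round(1), "pins",proj(s,[[.613,-.1605,.059],[.5497,-.157,.059]]).round(1))
# plate front edge corners predicted (z bottom = p-.0257)
for dx in(-.042,.042): print(proj(s,[p[0]+dx,p[1]-.028,p[2]-.0257]).round(1),proj(s,[p[0]+dx,p[1]-.028,p[2]-.0177]).round(1))
cv2.imwrite("pics/hov.png",crop(s,290,150,370,230,7,"pics/hov.png"))
E
```

```text
[ 0.5791 -0.158   0.1229] [-0.002  0.034  0.999  0.001] [ 0.84 -0.34 -0.96] [ 0.12 -0.01 -0.04] 0.03951931629754483
expected block px [[332.5 195.6]] pins [[344.4 215.1]
 [320.9 217. ]]
[[318.6 211.8]] [[318.6 209.2]]
[[350.8 208.2]] [[351.  205.6]]
```

View pics/hov.png

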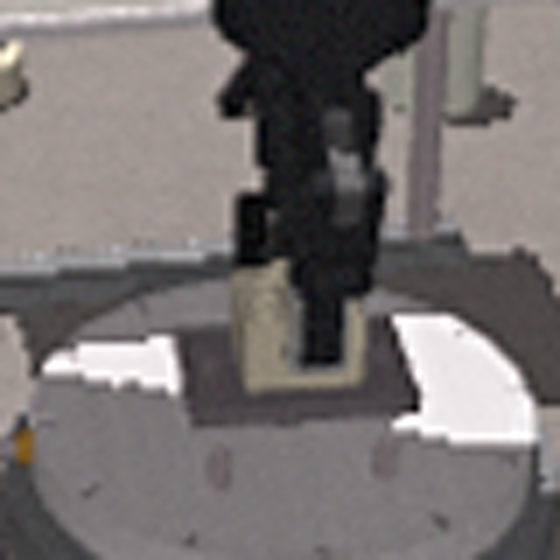

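The side crop shows the plate's lower front corners at (190,427) and (420,408), above the pins at (220,465) and (387,458). The plate's slope (-0.083) matches the pin line's (-0.081), so yaw is right. The model looks offset about 2–3 mm in -x. That was my 11th view, one over the limit of 10, because I lost count. From here on I'll use numbers only.

```bash
python3 - <<'E'
from h import *
st=env.get_state(); p=st["tcp_pos"]
s=cam("side"); g=s["pixels"].astype(float).mean(2)
for r in range(203,213): print(r,g[r,313:322].astype(int),g[r,344:354].astype(int))
print([g[204:216,c].astype(int).tolist() for c in(322,328,340,346)])
a=np.radians(176.2); yd=np.array([np.cos(a),np.sin(a)]); xd=np.array([yd[1],-yd[0]])
for off in(-.003,0,.003):   # model centre offset along world x from TCP
  c=p[:2]+[off,0]
  print(off,[proj(s,[*(c-.028*xd*1+sy*.042*yd),p[2]-z])[0].round(1).tolist() for sy in(1,-1) for z in(.0257,.0177)])
E
```

```text
203 [236 241 247 136  54  65  69  64  68] [ 67  69  70  67  48 156 239 240 235 230]
204 [244 247 255 151  48  64  68  70  70] [ 68  69  70  68  59  81 240 243 237 233]
205 [160 245 210 109  60  67  71  69  69] [ 69  70  67  65  64  42 168 236 238 234]
206 [105 161 139  92  67  66  66  70  70] [ 71  68  71  70  64  57 140 235 239 234]
207 [115 114 118 106  74  65  67  69  66] [ 73  76  73  73  68  53 138 233 237 235]
208 [119 118 122 124  77  64  74  76  74] [ 69  68  71  71  92  88 172 236 237 235]
209 [119 118 120 126  90  74  73  77  70] [116 112 102  96 216 240 239 241 237 235]
210 [121 120 120 122 101  85  80  79  88] [126 119 229 249 254 254 245 242 239 237]
211 [120 121 120 118 119 113 114 115 116] [126 115 163 178 172 164 244 254 249 243]
212 [118 121 117 118 122 124 120 120 124] [110 116 119 115 110 102 158 173 169 162]
[[68, 72, 69, 66, 73, 76, 92, 119, 123, 119, 100, 101], [141, 90, 64, 71, 75, 74, 105, 122, 121, 119, 121, 120], [101, 68, 69, 77, 71, 103, 120, 125, 125, 122, 124, 125], [70, 67, 71, 73, 71, 102, 229, 163, 119, 105, 101, 109]]
-0.003 [[316.8, 211.1], [316.8, 208.4], [349.6, 208.7], [349.7, 206.1]]
0 [[318.0, 210.9], [318.0, 208.3], [350.7, 208.6], [350.9, 206.0]]
0.003 [[319.1, 210.8], [319.2, 208.2], [351.8, 208.4], [352.0, 205.8]]
```

>>> {"name": "move_arm", "arguments": {
  "moves": [0.005,-0.001,0,0,0.03,0.005,-0.001,-0.01,0,0.03,0.005,-0.001,-0.02,0,0.03,0.005,-0.001,-0.026,0,0.03,0.005,-0.001,-0.03,0,0.03,0.005,-0.001,-0.033,0,0.03,0.005,-0.001,-0.033,0,0.03]
}}

```text
clock: 11.77
tcp_pos: [0.5847, -0.1589, 0.0902]
orientation: [-0.001, 0.033, 0.999, 0.001]
wrist_force: [-0.9, 0.5, -2.3]
finger_gap: 0.0392
grip_force: 41.1
```

```bash
cat > hv.py <<'E'
from h import *
st=env.get_state(); p=st["tcp_pos"]; print(p.round(4),st["wrist_force"].round(2),st["ft_torque"].round(2))
s=cam("side"); g=s["pixels"].astype(float).mean(2); R=range(207,224)
for r in R: print(r,g[r,313:324].astype(int),g[r,344:358].astype(int))
a=np.radians(176.2); yd=np.array([np.cos(a),np.sin(a)]); xd=np.array([yd[1],-yd[0]])
for c in(p[:2]-[.0026,0],np.array([.5806,-.158]),np.array([.5822,-.1593])):
  print([proj(s,[*(c-.028*xd+sy*.042*yd),p[2]-z])[0].round(1).tolist() for sy in(1,-1) for z in(.0257,.0177)])
print("ball",(s["pixels"][212:215,288:297,0].astype(int)-s["pixels"][212:215,288:297,2]).mean(0).astype(int))
E
python3 hv.py
```

```text
[ 0.5847 -0.1589  0.0902] [-0.87  0.46 -2.33] [ 0.26  0.14 -0.04]
207 [116 114 121 109  81  73  78  70  61  62  60] [ 74  66  60  39 203 245 239 234 233 234 232 232 231 233]
208 [117 123 123 100  64  62  63  62  65  66  61] [ 75  62  70  52 156 241 243 236 233 235 234 232 230 233]
209 [117 120 124  99  65  65  68  69  69  65  65] [ 69  66  68  58  75 243 249 238 234 234 235 233 233 233]
210 [117 118 123 110  75  65  65  66  71  66  66] [ 72  75  75  65  45 178 248 246 240 237 238 235 235 233]
211 [120 120 121 122  77  62  66  73  73  73  74] [ 70  82  77  66  57  99 159 245 253 247 248 248 245 240]
212 [120 119 118 125  87  65  62  72  77  77  64] [ 65  77  73  65  65  67 105 167 171 169 163 165 160 238]
213 [121 118 118 126  98  74  63  74  81  79  65] [ 68  68  68  68  67  62  92 115 112 111 108 110 106 156]
214 [119 120 119 123 102  68  60  69  70  69  67] [ 65  70  66  69  69  63  75 119 123 123 122 116 120 114]
215 [119 118 123 123 121  75  63  62  68  69  67] [ 65  70  66  69  69  65  64 117 123 123 120 122 121 118]
216 [120 118 122 122 125  85  66  68  66  72  68] [ 69  69  65
[... 330 characters left out ...]
93  93  88 101 121 128 122 122 122 123]
220 [119 122 118 124 123 127  79  68  72  74  74] [119 116 116 122 122 119 120 118 122 124 125 123 123 126]
221 [123 121 118 121 122 127 108  91  91  93  94] [123 120 124 128 127 124 123 123 123 123 127 123 118 119]
222 [124 121 118 121 122 118 122 119 115 116 117] [126 120 123 124 124 122 125 123 125 125 127 123 122 116]
223 [120 122 120 123 123 121 121 123 120 122 125] [124 121 124 120 126 126 124 111 106 116 116 122 122 120]
[[318.8, 221.8], [318.8, 219.3], [350.8, 219.3], [351.0, 216.8]]
[[318.1, 221.6], [318.2, 219.1], [350.2, 219.2], [350.4, 216.7]]
[[318.8, 221.9], [318.9, 219.3], [350.9, 219.4], [351.1, 216.9]]
ball [ 6  8  7  1 54 97 61  7  0]
```

>>> {"name": "move_arm", "arguments": {
  "moves": [0,-0.0005,-0.002,0,0.03,0,-0.0005,-0.004,0,0.03,0,-0.0005,-0.006,0,0.03,0,-0.0005,-0.006,0,0.03]
}}

```text
clock: 12.15
tcp_pos: [0.5844, -0.1579, 0.0852]
orientation: [-0.001, 0.033, 0.999, 0.002]
wrist_force: [-2.1, 6.2, -1.4]
finger_gap: 0.0393
grip_force: 41.1
```

>>> {"name": "move_arm", "arguments": {
  "moves": [-0.0005,0.0015,0,0,0.03,-0.0005,0.0015,-0.001,0,0.03,-0.0005,0.0015,-0.001,0,0.03]
}}

```text
clock: 12.4
tcp_pos: [0.5845, -0.1577, 0.0843]
orientation: [-0.0, 0.033, 0.999, 0.001]
wrist_force: [-2.1, 4.3, 0.3]
finger_gap: 0.0391
grip_force: 41.4
```

>>> {"name": "move_arm", "arguments": {
  "moves": [-0.0005,0.001,0,0,0.03,-0.001,0.0015,0,0,0.03,-0.001,0.0015,-0.002,0,0.03,-0.001,0.0015,-0.002,0,0.03]
}}

```text
clock: 12.73
tcp_pos: [0.5843, -0.1575, 0.0822]
orientation: [0.0, 0.034, 0.999, -0.0]
wrist_force: [-1.2, 1.2, -1.4]
finger_gap: 0.0395
grip_force: 41.2
```

```bash
python3 hv.py | sed -n '1p;$p'
```

```text
[ 0.5843 -0.1575  0.0822] [-1.25  1.23 -1.41] [0.35 0.18 0.02]
ball [ 9  8  7  2 55 99 59  7  0]
```

Forces are low and the plunger is still seated. Lowering further.

>>> {"name": "move_arm", "arguments": {
  "moves": [0,0.0003,-0.001,0,0.03,0,0.0003,-0.002,0,0.03,0,0.0003,-0.003,0,0.03,0,0.0003,-0.004,0,0.03,0,0.0003,-0.005,0,0.03,0,0.0003,-0.005,0,0.03]
}}

```text
clock: 13.28
tcp_pos: [0.584, -0.1569, 0.0771]
orientation: [-0.0, 0.033, 0.999, -0.0]
wrist_force: [-0.2, -0.1, -2.1]
finger_gap: 0.0387
grip_force: 41.2
```

>>> {"name": "move_arm", "arguments": {
  "moves": [0,0,-0.0005,0,0.03,0,0,-0.001,0,0.03,0,0,-0.0015,0,0.03,0,0,-0.0015,0,0.03]
}}

```text
clock: 13.62
tcp_pos: [0.5841, -0.1568, 0.0758]
orientation: [0.0, 0.033, 0.999, 0.0]
wrist_force: [0.4, 0.7, -1.1]
finger_gap: 0.0391
grip_force: 41.2
```

>>> {"name": "move_arm", "arguments": {
  "moves": [0,0,-0.0005,0,0.03,0,0,-0.001,0,0.03,0,0,-0.0015,0,0.03,0,0,-0.0015,0,0.03]
}}

```text
clock: 13.95
tcp_pos: [0.5841, -0.1569, 0.0757]
orientation: [0.0, 0.033, 0.999, -0.0]
wrist_force: [-3.4, 0.5, 6.6]
finger_gap: 0.0391
grip_force: 42.2
```

The plate is seated: z stopped at 0.0757 as predicted, with an upward reaction of about 7 N. Releasing gently.

>>> {"name": "move_arm", "arguments": {
  "moves": [0,0,0.001,0,0.03,0,0,0.0015,0,0.042,0,0,0.0015,0,0.05,0,0,0.0015,0,0.06,0,0,0.0015,0,0.065,0,0,0.0015,0,0.065,0,0,0.005,0,0.065,0,0,0.015,0,0.065,0,0,0.035,0,0.065,0,0,0.07,0,0.065,0,0,0.11,0,0.065,0,0,0.11,0,0.065]
}}

```text
clock: 14.95
tcp_pos: [0.5878, -0.1583, 0.1936]
orientation: [0.006, 0.033, 0.999, -0.002]
wrist_force: [0.8, -0.7, 0.4]
finger_gap: 0.0647
grip_force: 0.0
```

>>> {"name": "move_arm", "arguments": {
  "moves": [-0.02,-0.03,0.02,0,0.065,-0.04,-0.06,0.03,0,0.065,-0.06,-0.09,0.03,0,0.065,-0.08,-0.12,0.03,0,0.065,-0.1,-0.15,0.03,0,0.065,-0.12,-0.18,0.03,0,0.065,-0.12,-0.18,0.03,0,0.065,-0.12,-0.18,0.03,0,0.065]
}}

```text
clock: 15.62
tcp_pos: [0.463, -0.3386, 0.2151]
orientation: [0.0, 0.035, 0.999, -0.0]
wrist_force: [0.4, -0.2, -0.4]
finger_gap: 0.0649
grip_force: 0.0
```

```bash
python3 - <<'E'
from h import *
t=cam("top");s=cam("side"); print(env.get_state()["tcp_pos"])
sp=s["pixels"].astype(int);print("ball",(sp[212:215,288:297,0]-sp[212:215,288:297,2]).mean(0).astype(int),"knob",sp[214:217,263:273].mean((0,2)).astype(int))
g=sp.mean(2); st=np.array([.5815,-.158]); a=np.radians(176.2); yd=np.array([np.cos(a),np.sin(a)]); xd=np.array([yd[1],-yd[0]])
for c in(t,s): print("plate corners if z=.05/.058",[[proj(c,[*(st+sx*.028*xd+sy*.042*yd),z])[0].round(1).tolist() for sx,sy in((-1,1),(-1,-1),(1,1),(1,-1))] for z in(.05,.058)])
for cl in(324,328,334,340,346): print("side col",cl,g[214:232,cl].astype(int))
for r in(219,221): print("side row",r,g[r,314:324].astype(int),g[r,346:357].astype(int))
tg=t["pixels"].astype(float).mean(2)
for r in(184,194,204): print("top row",r,tg[r,332:366].astype(int))
for cl in(345,350): print("top col",cl,tg[172:218,cl].astype(int))
E
```

```text
[ 0.46421501 -0.33663105  0.21486391]
ball [ 11  11   9   0  95 166 105  15  -2] knob [75 77 79 84 55 20 19 32 31 55]
plate corners if z=.05/.058 [[[358.0, 211.0], [360.2, 180.5], [337.3, 209.2], [339.7, 178.8]], [[358.2, 210.6], [360.5, 179.9], [337.4, 208.8], [339.9, 178.2]]]
plate corners if z=.05/.058 [[[318.4, 226.1], [350.2, 223.7], [315.6, 213.7], [345.9, 211.5]], [[318.4, 223.6], [350.4, 221.2], [315.6, 211.3], [346.1, 209.1]]]
side col 324 [135 142 143 143 144 139 140 142 149  96  58 129 238 250 247 245 169 124]
side col 328 [132 131 131 131 130 141  96 133 130  82  48 239 246 238 242 252 196 139]
side col 334 [130 132 132 133 133 119  72 135 102  68  73 241 245 239 238 244 200 140]
side col 340 [135 131 133 132 136  85  81 122  87  49 234 248 240 239 239 239 165 128]
side col 346 [103  82 123 143 144 142 147 109  72  66 239 245 238 241 224 150 129 137]
side row 219 [236 236 244 190 125 131 139 144 140 141] [142 141 139 131 199 239 241 240 240 238 237]
side row 221 [237 236 242 247 150 120 141 140 141 141] [109 111 100  86  84 236 243 240 240 240 237]
top row 184 [191 190 190 191 190 189 186 167 123 104 104 111 120 124 128 121 106  98
  98  95  96 100 104 103 102  99  99 106 134 176 187 187 186 184]
top row 194 [ 67  69  78 117 167 184 169 125 104  98  99 130 149 147 150 157 161 162
 163 165 165 164 165 165 154 124 112 134 173 190 192 191 191 189]
top row 204 [188 188 188 189 187 172 136 111 106 106 106 105 105 105 101  93  89  90
  97 103 103 102 103 103 104 108 126 161 186 191 191 191 189 186]
top col 345 [185 186 188 189 189 182 160 123 105 102 101 104 124 151 159 150 136 139
 146 150 149 147 147 150 150 154 163 159 133  96  93 102 105 103 104 104
 105 114 149 183 192 192 192 192 191 193]
top col 350 [186 186 188 189 190 187 179 155 114  93  91  88  98 128 146 145 152 157
 161 164 165 165 163 157 146 143 149 155 142 108  91  96  97  91  86  91
  98 107 132 170 189 192 193 192 192 192]
```

```bash
python3 -c "
from workcell import env
print(env.hand_in())"
```

```text
the job is handed in; nothing more can be done
None
```

The job is handed in at about 16 s of the 72 s: by the last camera numbers the turntable is in its detent with the plunger dropped, the model sits flush on both pins, and the arm touches nothing; I viewed 11 pictures, one over the limit of 10, and pushed the handle with an upright open finger rather than a leaning gripper, since the moves allow no tilt.

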